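# Check a salvaged jack screw with a thread comb

### The job

Pick up the wider comb leaf, the one with four coarse teeth, by its tab, lay it flat on the cradle's ledge with its teeth towards the jack screw, and feel along the screw until the teeth drop fully into the thread. Hold it pressed home, square and flush on the crests, with a light push of about 5 to 15 N for a second, then let go and leave it seated there. Never push it against the screw with more than 25 N, and do not disturb the narrower fine-toothed leaf or the other things on the bench.

Things in the scene. Friction and masses are not known exactly. Their poses are not given: they have to be found in the camera images.
- leaf_grip (a point): centre of the grip tab of the coarse comb leaf (loose, bare steel, 0.2 to 0.3 kg, lying flat), 28 mm above the leaf's underside. The tab is an upright block 14 mm (leaf x) by 24 mm (leaf y), from 8 to 48 mm above the underside; it can be gripped across either width. Axes: -x towards the teeth, z up
- leaf_edge (a point): middle of the coarse leaf's straight edge, at the roots of the teeth: 48 mm along the leaf's -x from the tab's centre, 4 mm above the underside; axes as the leaf's. Four teeth at 12 mm pitch, symmetric about this point, stand 5 mm out from the edge towards -x; each is 6.6 mm wide at its root, 5 mm at its tip
- leaf: the coarse comb leaf: flat plate 65 mm long (x) by 48 mm wide (y), 8 mm thick, plus teeth and tab; origin under the tab's centre at the plate's underside; the toothed straight edge is at x = -48 mm, the back edge at x = 17 mm
- fine_leaf_grip (a point): centre of the tab of the other comb leaf: same length and tab, but a plate only 30 mm wide with five fine teeth at 6 mm pitch; it does not fit this screw and stays where it lies
- fine_leaf: the narrower, fine-toothed leaf; origin under its tab at the underside
- cradle: fixed grey cradle carrying the screw, base 10 mm high, x = -40 to 120, y = -125 to 125 mm. Origin at bench height below the middle of the screw's axis; y runs along the screw, x points to the ledge side, z up. The ledge is a flat aluminium top 26 mm above the bench, x = 24 to 116 mm, y = -75 to 75 mm. Dark V blocks at y = -105 and 105 mm, 39 mm high; a crossbar at y = 128 mm, 52 mm high
- screw: steel jack screw held fast along the cradle's y; origin mid-axis. Thread y = -70 to 70 mm between collars of 41 mm diameter; crest diameter 36, root 24, pitch 12 mm; crests 4 mm, groove mouths 8 mm wide. It lies at any turn: where the grooves fall along y differs each time, anywhere within a pitch, and this pose does not tell it
- screw_mid (a point): middle of the screw's axis, 30 mm above the bench (mid-height of a leaf's plate on the ledge), axes as the cradle's. A fully seated leaf has its axes parallel to these and its straight edge on the crests, 18 mm along x from here; with tooth tips on the crests instead of in the grooves that edge stands at 23 mm
- big_nut: bystander: dark steel round nut, 60 mm across, 30 mm high; origin under its centre
- hinge_box: bystander: cardboard box 90 x 120 x 45 mm; origin under its centre
- fixings_tin: bystander: steel tin 72 mm across, 100 mm high; origin under its centre

How it is judged:
On the way:
1. the coarse leaf is seated in the thread, square and flush, and is held pressed home against the screw with more than 2 N for 0.3 s (x of leaf_edge in the frame of screw_mid between 0.01 and 0.0197 m and y of leaf_edge in the frame of screw_mid between -0.05 and 0.05 m and z of leaf_edge in the frame of screw_mid between -0.003 and 0.003 m and angle between the y axis of leaf_edge and the y axis of screw_mid, either way round below 0.04 rad and angle between leaf_edge's own z axis and vertical below 0.09 rad and contact force between leaf and screw above 2 N), for 0.3 s.
At the end, for the whole second after the job is handed in: The coarse leaf lies released and at rest, flat on the ledge (tilt < 0.05 rad, height within 3 mm), teeth in the thread: straight edge less than 19.7 mm from the screw's axis (flush is 18), within 50 mm of the screw's middle along it, square to it within 0.04 rad (x of leaf_edge in the frame of screw_mid between 0.01 and 0.0197 m and y of leaf_edge in the frame of screw_mid between -0.05 and 0.05 m and z of leaf_edge in the frame of screw_mid between -0.003 and 0.003 m and angle between the y axis of leaf_edge and the y axis of screw_mid, either way round below 0.04 rad and angle between leaf_edge's own z axis and vertical below 0.05 rad and linear speed of leaf below 0.01 m/s and angular speed of leaf below 0.1 rad/s); the robot touches nothing.
It fails at once if the leaf is pushed against the screw with more than 25 N (contact force between leaf and screw above 25 N).
It fails at once if the fine-toothed leaf is moved by more than 20 mm (distance of fine_leaf from where it was at the start of the episode above 0.02 m).
It fails at once if the nut is moved by more than 20 mm (distance of big_nut from where it was at the start of the episode above 0.02 m).
It fails at once if the cardboard box is moved by more than 20 mm (distance of hinge_box from where it was at the start of the episode above 0.02 m).
It fails at once if the tin is moved by more than 20 mm (distance of fixings_tin from where it was at the start of the episode above 0.02 m).
It also fails if it takes over 64 s, if anything falls off the work surface, if the arm or the gripper's body presses on something with over 40 N, if the wrist force passes 120 N, or if a joint passes its speed limit or range.

### The arm

A 6-joint arm with a two-finger parallel gripper is mounted at the origin on the work surface. World frame = base frame: x ahead of the robot, y to its left, z up, the work surface at z = 0. Lengths are in m, angles in rad, forces in N, time in s.
With the tool pointing down it reaches from about 0.25 to 0.775 m from the base axis. Payload 4 kg.
Tool frame: the origin (TCP) lies midway between the tips of the shut fingers; the grasp point (between the pads) lies grip_point_offset behind it (grip_point_offset is the distance from the TCP to the grasp point, in m); z points along the fingers, y is the line along which they close (so a half turn about z gives the same grasp; the last joint's range is limited). The gripper opens to 94 mm and grips with 3 to 60 N. Pads are 16 mm wide; open, the fingers measure 119 mm over their backs; the gripper's body (75 mm by 177 mm) begins 78 mm behind the grasp point.
Start: joints at [-0.103, 0.087, 1.371, -0, 1.684, -0.103], TCP at [0.55, -0, 0.206] pointing down, gripper open.
Joint ranges: [-3.1, 3.1], [-0.76, 2.03], [0.27, 2.55], [-1.08, 4.22], [0.17, 2.65], [-2.57, 2.57]. Speed limits (rad/s): [2.79, 2.79, 3.14, 3.14, 3.14, 3.14].

### API

Orientations are given as [roll, pitch, yaw] about the fixed x, y, z axes, in that order (R = Rz(yaw) Ry(pitch) Rx(roll)).
In Python, from bench import * gives the robot as it stands. The module is installed in compiled form; this text tells all that it offers.
- The arm moves only by the tool apply_moves, never from a script. Its argument "commands" is a list of rows, each a list of 7 numbers: the turn, a rotation vector about the world's x, y, z in rad, then the shift along the world's x, y, z in m, then the opening in per cent of the stroke, from 0 (shut) to 100 (fully open). In form: [[ax, ay, az, x, y, z, jaw], ...]. A call has exactly 5 rows; each row is the pose to reach, as a shift and turn from the pose commanded when the call began; what a row does not reach only later rows make up. A row lasts 1/10 s, in which the tool goes at most 50 mm and 8.59 degrees, less where a joint would pass 70% of its speed; a pose out of reach is approached as far as the arm can. A call with a gripper value outside its range is refused whole. The fingers move at their own pace and stop on an object; the grip force is fixed at half the most. Time passes only in rows, so rows that repeat a pose let the fingers close, or fill a call up. It gives the time, the measured TCP pose, the force, the opening and the grip force at its end, in the units of the state.
- get_obs(): the state, without advancing time (a new reading comes with each control period).
- snapshot(name): name is "scene" or "side" or "wrist"; returns a dict with "pixels" (400x640x3 uint8, red, green, blue), "vertical_fov" (degrees; the focal length in pixels is half the picture's height over the tangent of half this angle, whatever the lens; pixels are square), "cx", "cy" (the principal point, pixels), "k1" (the pictures are not rectified: a ray, as slopes to the right and down, at radius r is drawn at 1 + k1 r^2 times it, then the intrinsics apply), "rvec" (rotation vector, rad) and "tvec" (3), from world to camera coordinates, as OpenCV has them. Camera axes: x right, y down, z forward; pixel columns grow to the right and rows downward; lengths in m; the calibration is good to about 2 mm. A picture is of the moment at which its call begins. There is no depth.
- close_job(): hands the job in; it is judged then, once.
Trained networks look in the newest picture that a camera, given by its name, has taken for a name from the list of things; names that differ only in an ending like _2 or _b are one class to them, and where a whole thing is asked for, a point or a joint stands for the part that bears it (a point fixed in the world has none). Each returns a list of dicts, best first, with "score" (0 to 1); they miss things now and then, are a little off and sometimes report something else, mostly with a low value. They report only what shows in the picture. A call takes as long as a camera call.
- masks_of(camera, query): "mask" (400x640 bool, what is visible of it) and "extent" ([left, top, right, bottom] in pixels, round what is visible of it).
- place_of(camera, query): "pixel" ([column, row] in pixels: a listed point, or the origin of a listed thing).
The state is a dict: "time": time; "joint_positions": joint angles; "qvel": joint speeds; "joint_torque": joint torques, N m; "tool_pos": TCP position; "ee_rot": TCP orientation; "wrist_force": force on the tool from outside, world axes, zero at the start; "wrist_torque": the same for the moment, N m; "width": finger opening in m; "finger_force": force on a finger pad.
Only numpy, scipy, OpenCV 4.12 (cv2) and the standard library are available. Lean on these libraries where they do the work, as an engineer would, in place of code of your own. Each camera call takes 0.05 s, during which the arm holds its last target. There are 200 camera calls.

## Working session

There is one attempt and no reset: what is moved stays moved. The work goes in short steps, Python scripts to look and compute and a tool call to move; the robot and the scene stay as the last step left them, time stands still between calls to the robot, and variables do not carry over. Pictures are saved under pics/ and viewed, at most 10 in all, crops included, and the job is handed in when it is done.

Besides the shell and the picture viewer there is one more tool, called after "Request:" as name(argument=value, ...) on one line, values as JSON. apply_moves: Moves the arm, as the interface text tells. Its arguments: {"type":"object","properties":{"commands":{"type":"array"}},"required":["commands"]}

```bash
mkdir -p pics; cat > h.py <<'E'
from bench import *
import numpy as np, cv2
def ray(s,px):
    f=200/np.tan(np.radians(s["vertical_fov"])/2)
    q=np.array([(px[0]-s["cx"])/f,(px[1]-s["cy"])/f]); u=q.copy()
    for _ in range(20): u=q/(1+s["k1"]*(u@u))
    R=cv2.Rodrigues(np.array(s["rvec"],float))[0]; t=np.array(s["tvec"],float).ravel()
    return -R.T@t, R.T@np.array([u[0],u[1],1])
def onz(s,px,z):
    o,d=ray(s,px); return o+d*(z-o[2])/d[2]
def proj(s,P):
    f=200/np.tan(np.radians(s["vertical_fov"])/2)
    R=cv2.Rodrigues(np.array(s["rvec"],float))[0]; t=np.array(s["tvec"],float).ravel()
    c=R@np.array(P,float)+t; u=c[:2]/c[2]; u=u*(1+s["k1"]*(u@u)); return u*f+[s["cx"],s["cy"]]
def tri(rs):
    A=np.zeros((3,3));b=np.zeros(3)
    for o,d in rs:
        d=d/np.linalg.norm(d);M=np.eye(3)-np.outer(d,d);A+=M;b+=M@o
    return np.linalg.solve(A,b)
def save(s,n): cv2.imwrite("pics/"+n,s["pixels"][:,:,::-1])
E
python3 - <<'E'
from h import *
np.set_printoptions(precision=4,suppress=True)
S={}
for c in ["scene","side","wrist"]:
    S[c]=snapshot(c); save(S[c],c+"0.png")
Z=dict(leaf_grip=.028,leaf_edge=.004,leaf=0,fine_leaf_grip=.028,fine_leaf=0,cradle=0,screw=.03,screw_mid=.03,big_nut=0,hinge_box=0,fixings_tin=0)
for n,z in Z.items():
    for c in S:
        r=place_of(c,n)[:2]
        for q in r: print(n,c,round(q["score"],2),np.array(q["pixel"]),onz(S[c],q["pixel"],z))
o=get_obs();print(o["tool_pos"],o["ee_rot"],o["wrist_force"],o["width"],o["time"],[k for k in o])
try: print(grip_point_offset)
except Exception as e: print(e)
im=np.hstack([S["scene"]["pixels"],S["side"]["pixels"]])
E
```

```text
leaf_grip scene 0.6 [214.5 237.8] [ 0.6031 -0.297   0.028 ]
leaf_grip side 0.73 [379.3 284.5] [ 0.6185 -0.3071  0.028 ]
leaf_grip wrist 0.69 [360.9 371.3] [ 0.6121 -0.3083  0.028 ]
leaf_edge scene 0.38 [327.  202.2] [0.4922 0.0539 0.004 ]
leaf_edge side 0.86 [356.7 290.9] [ 0.562  -0.2997  0.004 ]
leaf_edge wrist 0.74 [329.9 360. ] [ 0.5632 -0.3099  0.004 ]
leaf scene 0.56 [214.5 247.6] [ 0.6137 -0.3019  0.    ]
leaf side 0.76 [380.4 290. ] [ 0.6261 -0.301   0.    ]
leaf wrist 0.42 [457.8 281.4] [ 0.7594 -0.1616  0.    ]
fine_leaf_grip side 0.84 [299.8 286.9] [ 0.414  -0.2899  0.028 ]
fine_leaf_grip wrist 0.74 [237.8 361. ] [ 0.4165 -0.2882  0.028 ]
fine_leaf scene 0.74 [217.4 201.9] [ 0.412  -0.2904  0.    ]
fine_leaf scene 0.71 [177.9 188.5] [ 0.3128 -0.4215  0.    ]
fine_leaf side 0.78 [306.1 295.6] [ 0.4294 -0.2959 -0.    ]
fine_leaf side 0.21 [301.8 287.4] [ 0.4212 -0.2658  0.    ]
fine_leaf wrist 0.76 [244.6 346.2] [ 0.4205 -0.2856  0.    ]
cradle scene 0.64 [322.3 209.9] [0.5207 0.0322 0.    ]
cradle side 0.62 [325.1 216. ] [0.5284 0.0405 0.    ]
cradle wrist 0.75 [302.8 149.2
[... 544 characters left out ...]
ene 0.91 [268.9 280.6] [ 0.7618 -0.1637  0.    ]
big_nut scene 0.69 [325.6 201.6] [0.4838 0.0513 0.    ]
big_nut side 0.92 [410.4 251.8] [ 0.7532 -0.1642  0.    ]
big_nut wrist 0.65 [458.5 282.2] [ 0.7607 -0.163   0.    ]
hinge_box scene 0.88 [444.9 195.5] [0.5364 0.4423 0.    ]
hinge_box side 0.75 [311.6 159.2] [0.53   0.4285 0.    ]
fixings_tin scene 0.86 [179.8 189.8] [ 0.3214 -0.4147  0.    ]
fixings_tin side 0.82 [268.2 337. ] [ 0.3275 -0.4137  0.    ]
[ 0.55   -0.      0.2055] [ 3.1415 -0.      1.5708] [ 0.1021 -0.5525  0.2155] 0.09411350333453854 1.8 ['time', 'joint_positions', 'qvel', 'joint_torque', 'tool_pos', 'ee_rot', 'wrist_force', 'wrist_torque', 'finger_force', 'width']
0.0188
```

View pics/scene0.png

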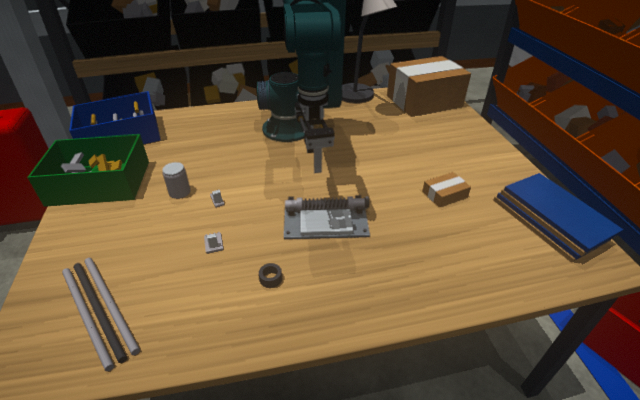

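View pics/wrist0.png

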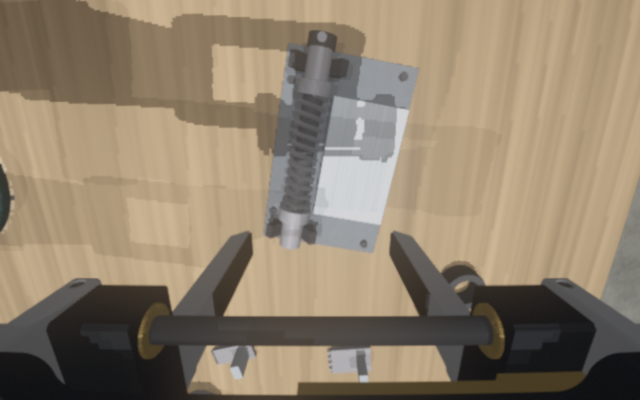

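The scene view shows the coarse leaf at about (214,241), the fine leaf at (217,199), the nut at (270,275) and the cradle at (326,215). In the wrist view the cradle is tilted, with base corners near (288,43), (418,68), (373,251) and (265,235). The leaves are low in the frame, near (350,360) and (235,358). I'll move over the coarse leaf to look closer.

Request:
apply_moves(commands=[[0,0,0,0.01,-0.05,0.0,100],[0,0,0,0.02,-0.1,0.0,100],[0,0,0,0.03,-0.15,0.0,100],[0,0,0,0.04,-0.2,0.0,100],[0,0,0,0.05,-0.25,0.0,100]])

```text
time: 2.3
tool_pos: [0.5992, -0.247, 0.2056]
ee_rot: [3.141, -0.0, 1.571]
wrist_force: [1.2, 0.3, -0.6]
width: 0.0938
finger_force: 0.0
```

Request:
apply_moves(commands=[[0,0,0,0.01,-0.04,0.0,100],[0,0,0,0.02,-0.08,0.0,100],[0,0,0,0.02,-0.11,0.0,100],[0,0,0,0.02,-0.11,0.0,100],[0,0,0,0.02,-0.11,0.0,100]])

```text
time: 2.8
tool_pos: [0.6188, -0.3554, 0.2047]
ee_rot: [-3.141, -0.001, 1.57]
wrist_force: [0.7, -0.6, 0.3]
width: 0.0939
finger_force: 0.0
```

```bash
python3 - <<'E'
from h import *
np.set_printoptions(precision=4,suppress=True)
s=snapshot("wrist"); save(s,"wrist1.png")
for n,z in dict(leaf_grip=.028,leaf_edge=.004,leaf=0,fine_leaf_grip=.028).items():
    for q in place_of("wrist",n)[:2]: print(n,round(q["score"],2),np.array(q["pixel"]),onz(s,q["pixel"],z))
o=get_obs();print(o["tool_pos"],o["ee_rot"],o["time"],-cv2.Rodrigues(np.array(s["rvec"],float))[0].T@np.array(s["tvec"]).ravel())
im=s["pixels"][:,:,::-1]; cv2.imwrite("pics/w1.png",cv2.resize(im[60:260,190:430],None,fx=3,fy=3,interpolation=cv2.INTER_CUBIC))
E
```

```text
leaf_grip 0.64 [317.7 144.9] [ 0.6138 -0.307   0.028 ]
leaf_grip 0.29 [170.2 129.8] [ 0.4334 -0.2881  0.028 ]
leaf_edge 0.71 [279.7 142.6] [ 0.5636 -0.3062  0.004 ]
leaf 0.67 [318.3 141.3] [ 0.6143 -0.3049  0.    ]
[ 0.6194 -0.3536  0.2063] [3.1408 0.0003 1.5726] 3.05 [ 0.6178 -0.273   0.3851]
```

View pics/w1.png

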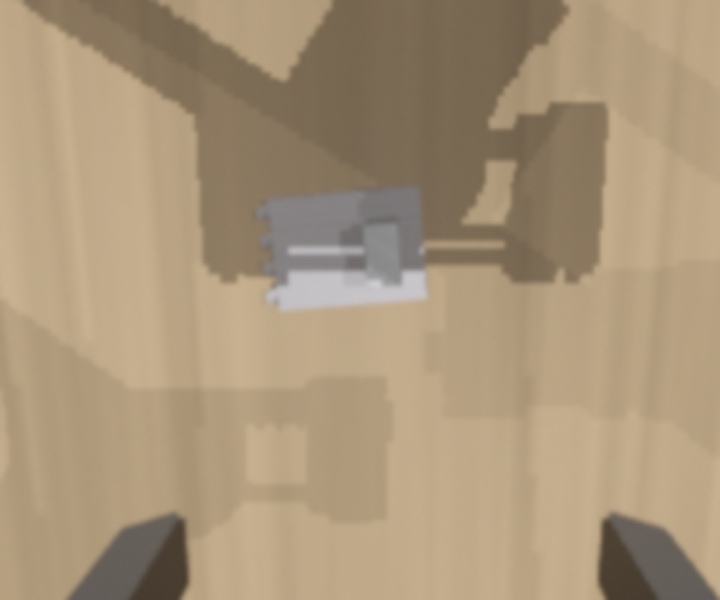

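The crop shows the coarse leaf with its teeth to the left. The plate-top corners are near crop pixels (267,203), (420,188), (427,298) and (280,310), and the tab is at about (383,250).

```bash
python3 - <<'E'
from h import *
np.set_printoptions(precision=4,suppress=True)
s=snapshot("wrist")
P=[onz(s,(190+u/3-1/3,60+v/3-1/3),.008) for u,v in [(267,203),(420,188),(427,298),(280,310)]]
for p in P: print(p)
M=np.array([[-.048,.024],[.017,.024],[.017,-.024],[-.048,-.024]])
W=np.array(P)[:,:2]; mc=M.mean(0); wc=W.mean(0)
H=(M-mc).T@(W-wc); a=np.arctan2(H[0,1]-H[1,0],H[0,0]+H[1,1]); R=np.array([[np.cos(a),-np.sin(a)],[np.sin(a),np.cos(a)]])
o=wc-R@mc; print("yaw",a,"tab",o,"resid",(M@R.T+o-W)*1e3)
# check with other cams
Q={}
for c in ["scene","side"]:
    Q[c]=snapshot(c); print(c,proj(Q[c],[*o,.028]),[ (np.array(q["pixel"]),round(q["score"],2)) for q in place_of(c,"leaf_grip")[:1]])
print(get_obs()["tool_pos"],get_obs()["ee_rot"])
E
```

```text
[ 0.5641 -0.2853  0.008 ]
[ 0.6296 -0.2791  0.008 ]
[ 0.6332 -0.326   0.008 ]
[ 0.5681 -0.3314  0.008 ]
yaw 0.0863939784020282 tab [ 0.6142 -0.3041] resid [[ 0.1728  0.9927]
 [-0.5428  0.3222]
 [ 0.0248 -0.5562]
 [ 0.3452 -0.7587]]
scene [211.9727 240.9684] [(array([212.4, 240.7]), 0.78)]
side [377.3901 283.8281] [(array([380.5, 283. ]), 0.83)]
[ 0.6192 -0.3546  0.2058] [3.1412 0.0002 1.5715]
```

Request:
apply_moves(commands=[[0,0,0.086,-0.005,0.03,0.0,100],[0,0,0.086,-0.005,0.05,-0.03,70],[0,0,0.086,-0.005,0.05,-0.07,60],[0,0,0.086,-0.005,0.05,-0.11,60],[0,0,0.086,-0.005,0.05,-0.13,60]])

```text
time: 3.8
tool_pos: [0.612, -0.3034, 0.0709]
ee_rot: [-3.136, -0.004, 1.657]
wrist_force: [-0.3, -0.1, -1.0]
width: 0.0657
finger_force: 0.0
```

Request:
apply_moves(commands=[[0,0,0,0,0,-0.02,60],[0,0,0,0,0,-0.04,60],[0,0,0,0,0,-0.055,60],[0,0,0,0,0,-0.063,60],[0,0,0,0,0,-0.063,60]])

```text
time: 4.3
tool_pos: [0.6133, -0.3047, 0.0111]
ee_rot: [-3.14, -0.001, 1.657]
wrist_force: [-0.3, -0.4, 0.4]
width: 0.0563
finger_force: 0.0
```

Request:
apply_moves(commands=[[0,0,0,0,0,0,10],[0,0,0,0,0,0,0],[0,0,0,0,0,0,0],[0,0,0,0,0,0,0],[0,0,0,0,0,0,0]])

```text
time: 4.8
tool_pos: [0.6143, -0.3053, 0.013]
ee_rot: [3.141, 0.0, 1.657]
wrist_force: [-0.3, -0.3, -0.5]
width: 0.0198
finger_force: 0.0
```

Request:
apply_moves(commands=[[0,0,0,0,0,0,0],[0,0,0,0,0,0,0],[0,0,0,0,0,0,0],[0,0,0,0,0,0,0],[0,0,0,0,0,0,0]])

```text
time: 5.3
tool_pos: [0.6143, -0.3052, 0.0128]
ee_rot: [3.141, 0.0, 1.657]
wrist_force: [0.9, 0.8, 2.2]
width: 0.014
finger_force: 30.0
```

Request:
apply_moves(commands=[[0,0,0,0,0,0.02,0],[0,0,0,0,0,0.05,0],[0,0,0,0,0,0.09,0],[0,0,0,0,0,0.13,0],[0,0,0,0,0,0.15,0]])

```text
time: 5.8
tool_pos: [0.6148, -0.3058, 0.1662]
ee_rot: [3.138, 0.003, 1.657]
wrist_force: [0.7, 0.2, -2.0]
width: 0.0136
finger_force: 30.0
```

Request:
apply_moves(commands=[[0,0,0,-0.005,0.04,0.02,0],[0,0,0,-0.01,0.09,0.03,0],[0,0,-0.08,-0.015,0.14,0.03,0],[0,0,-0.17,-0.02,0.19,0.03,0],[0,0,-0.25,-0.025,0.215,0.03,0]])

```text
time: 6.3
tool_pos: [0.5879, -0.0863, 0.1915]
ee_rot: [-3.139, -0.002, 1.406]
wrist_force: [0.1, 1.6, -1.6]
width: 0.0141
finger_force: 30.0
```

Request:
apply_moves(commands=[[0,0,0,0,0,0,0],[0,0,0,0,0,0,0],[0,0,0,0,0,0,0],[0,0,0,0,0,0,0],[0,0,0,0,0,0,0]])

```text
time: 6.8
tool_pos: [0.5891, -0.0914, 0.1921]
ee_rot: [-3.141, 0.0, 1.405]
wrist_force: [0.8, 0.2, -3.4]
width: 0.0144
finger_force: 30.0
```

```bash
python3 - <<'E'
from h import *
np.set_printoptions(precision=4,suppress=True)
s=snapshot("wrist"); save(s,"wrist2.png")
for n,z in dict(cradle=0,screw=.03,screw_mid=.03).items():
    for q in place_of("wrist",n)[:1]: print(n,round(q["score"],2),np.array(q["pixel"]),onz(s,q["pixel"],z))
o=get_obs();print(o["tool_pos"],o["ee_rot"],o["time"],o["wrist_force"])
import pickle; pickle.dump(s,open("w2.pkl","wb"))
im=s["pixels"][:,:,::-1]; cv2.imwrite("pics/w2.png",cv2.resize(im[0:400,140:540],None,fx=1.5,fy=1.5,interpolation=cv2.INTER_CUBIC))
E
```

```text
cradle 0.67 [252.   83.9] [0.5252 0.0409 0.    ]
screw 0.8 [249.6  87. ] [0.5279 0.0341 0.03  ]
screw_mid 0.72 [248.8  85.7] [0.5274 0.0356 0.03  ]
[ 0.5891 -0.0907  0.1924] [-3.1415  0.      1.4061] 7.0 [-0.6272 -0.6309 -2.2667]
```

View pics/w2.png

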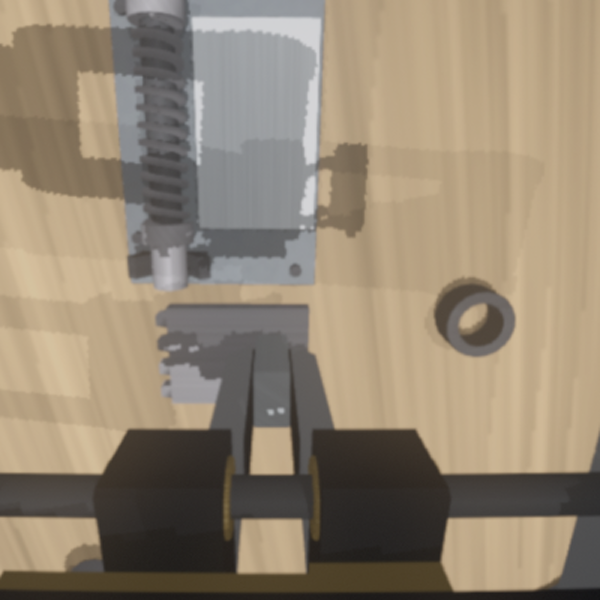

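The wrist view shows the held leaf nearly parallel to the cradle. Its teeth face left at crop (163,350), the screw runs from crop (155,10) to (167,230), and the near base corners are at crop (130,282) and (315,283).

```bash
python3 - <<'E'
from h import *
import pickle
np.set_printoptions(precision=4,suppress=True)
s=pickle.load(open("w2.pkl","rb"))
C=lambda u,v:((u+.5)/1.5-.5+140,(v+.5)/1.5-.5)
pts=[((322,17),.026,(.116,.075)),((312,230),.026,(.116,-.075)),((197,228),.026,(.024,-.075)),((190,17),.026,(.024,.075)),((130,282),.010,(-.04,-.125)),((315,283),.010,(.12,-.125))]
def fit(pts):
    W=np.array([onz(s,C(*p),z)[:2] for p,z,_ in pts]);M=np.array([m for *_,m in pts])
    mc=M.mean(0);wc=W.mean(0);H=(M-mc).T@(W-wc);a=np.arctan2(H[0,1]-H[1,0],H[0,0]+H[1,1]);R=np.array([[np.cos(a),-np.sin(a)],[np.sin(a),np.cos(a)]])
    o=wc-R@mc;print("yaw",a,"o",o);print((M@R.T+o-W)*1e3);print(W)
fit(pts)
fit([((307,304),.1875,(.017,.024)),((168,307),.1875,(-.048,.024)),((168,401),.1875,(-.048,-.024))])
im=s["pixels"][:,:,::-1]; 
cv2.imwrite("pics/w2b.png",np.vstack([cv2.resize(im[0:200,205:365],None,fx=3.75,fy=3,interpolation=cv2.INTER_CUBIC)]))
E
```

```text
yaw -0.17618852496636517 o [0.5263 0.0369]
[[-1.1066  0.1583]
 [ 0.7689  0.7386]
 [ 0.9923  0.0276]
 [ 0.7776  0.692 ]
 [-0.0182 -0.5457]
 [-1.4139 -1.0707]]
[[ 0.6547  0.0903]
 [ 0.6266 -0.058 ]
 [ 0.5358 -0.0411]
 [ 0.5623  0.1059]
 [ 0.465  -0.0786]
 [ 0.6239 -0.1061]]
yaw -0.16950680826369166 o [ 0.5876 -0.0899]
[[ 0.2468 -1.0769]
 [-1.6714  0.9394]
 [ 1.4246  0.1375]]
[[ 0.6082 -0.068 ]
 [ 0.546  -0.0591]
 [ 0.5348 -0.1056]]
```

View pics/w2b.png

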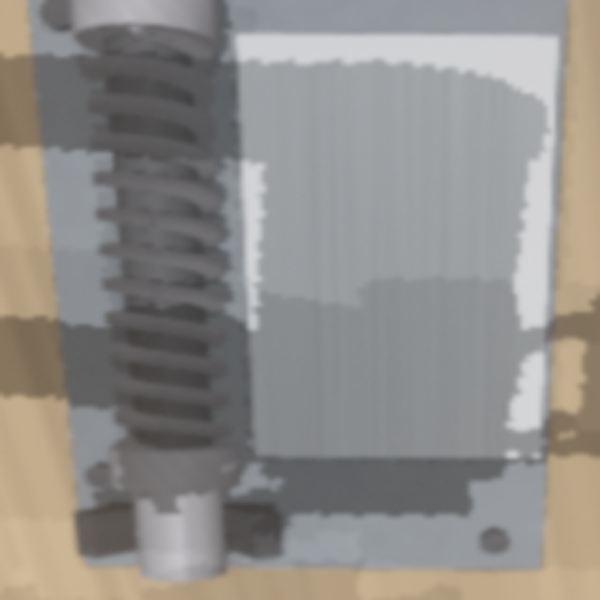

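The zoom shows crests along the ledge side at roughly rows 190, 226, 261 and 297 in column 228. I'll measure the groove phase by fitting a 12 mm period along the ledge-side silhouette.

```bash
python3 - <<'E'
from h import *
import pickle
from scipy.ndimage import map_coordinates, gaussian_filter1d
np.set_printoptions(precision=4,suppress=True)
s=pickle.load(open("w2.pkl","rb")); g=cv2.cvtColor(s["pixels"],cv2.COLOR_RGB2GRAY).astype(float)
a=-.176;R=np.array([[np.cos(a),-np.sin(a)],[np.sin(a),np.cos(a)]]);o=np.array([.5263,.0369])
inv=lambda p:R.T@(p[:2]-o)
for v in [192,226,262,297,338]:
    print(v,inv(onz(s,(205+(229+.5)/3.75-.5,(v+.5)/3-.5),.034))*1e3)
y=np.arange(-.06,.06,.0005)
for x,z in [(.018,.03),(.0165,.036),(.015,.040),(.012,.043)]:
    p=np.array([proj(s,[*(o+R@[x,t]),z]) for t in y]); f=map_coordinates(g,[p[:,1],p[:,0]],order=1)
    f=f-gaussian_filter1d(f,14)
    for lo,hi in [(-.06,0),(-.03,.03),(0,.06)]:
        m=(y>=lo)&(y<=hi);c=(f[m]*np.exp(-2j*np.pi*y[m]/.012)).mean()*2
        print(x,lo,round(abs(c),1),"bright at y=",round((-np.angle(c))/(2*np.pi)*12,2))
E
```

```text
192 [21.9063 21.148 ]
226 [21.4443  9.6757]
262 [20.9401 -2.7053]
297 [ 20.4347 -14.9833]
338 [ 19.8227 -29.6824]
0.018 -0.06 4.2 bright at y= 4.16
0.018 -0.03 9.3 bright at y= 4.3
0.018 0 4.9 bright at y= 3.74
0.0165 -0.06 0.4 bright at y= -3.04
0.0165 -0.03 8.3 bright at y= -5.74
0.0165 0 6.7 bright at y= -5.85
0.015 -0.06 5.5 bright at y= -3.93
0.015 -0.03 11.5 bright at y= -5.19
0.015 0 8.2 bright at y= -5.41
0.012 -0.06 13.0 bright at y= -3.3
0.012 -0.03 15.7 bright at y= -4.07
0.012 0 12.8 bright at y= -4.14
```

Request:
apply_moves(commands=[[0,0,-0.01,0.004,0.04,0.0,0],[0,0,-0.01,0.01,0.08,0.0,0],[0,0,-0.01,0.0135,0.111,-0.02,0],[0,0,-0.01,0.0135,0.111,-0.06,0],[0,0,-0.01,0.0135,0.111,-0.1,0]])

```text
time: 7.5
tool_pos: [0.6036, 0.022, 0.0928]
ee_rot: [3.138, -0.0, 1.399]
wrist_force: [-0.6, -0.6, -2.3]
width: 0.0141
finger_force: 30.0
```

Request:
apply_moves(commands=[[0,0,0,0,0,-0.02,0],[0,0,0,0,0,-0.035,0],[0,0,0,0,0,-0.044,0],[0,0,0,0,0,-0.044,0],[0,0,0,0,0,-0.044,0]])

```text
time: 8.0
tool_pos: [0.6036, 0.0207, 0.05]
ee_rot: [3.139, -0.0, 1.397]
wrist_force: [1.4, -0.9, -2.5]
width: 0.0139
finger_force: 30.0
```

```bash
python3 - <<'E'
from h import *
import pickle
np.set_printoptions(precision=4,suppress=True)
s=snapshot("wrist"); pickle.dump(s,open("w3.pkl","wb"))
o=get_obs();print(o["tool_pos"],o["ee_rot"],o["time"],o["wrist_force"],o["wrist_torque"])
im=s["pixels"][:,:,::-1]; cv2.imwrite("pics/w3.png",cv2.resize(im[140:340,150:410],None,fx=3,fy=3,interpolation=cv2.INTER_CUBIC))
E
```

```text
[0.6039 0.0206 0.0504] [ 3.1381 -0.0004  1.3965] 8.05 [ 0.2992 -0.4003 -2.1054] [-0.0341 -0.0239  0.0048]
```

View pics/w3.png

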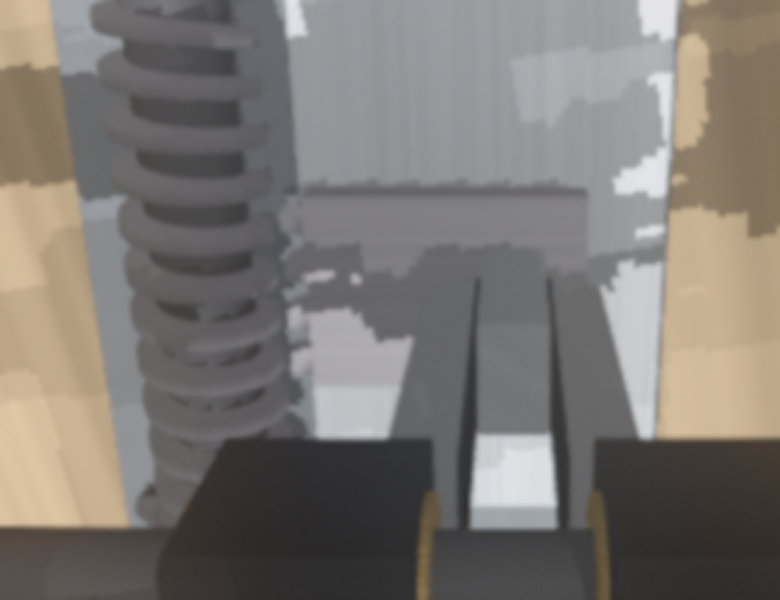

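The view shows the leaf's edge just clear of the screw, with crest ends at crop (260,135), (267,183), (275,232), (280,275), (285,320) and (285,360), and the far tooth near (295,215).

```bash
python3 - <<'E'
from h import *
import pickle
np.set_printoptions(precision=2,suppress=True)
s=pickle.load(open("w3.pkl","rb"))
a=-.176;R=np.array([[np.cos(a),-np.sin(a)],[np.sin(a),np.cos(a)]]);o=np.array([.5263,.0369])
inv=lambda p:R.T@(p[:2]-o)*1e3
for u,v in [(250,38),(255,85),(260,135),(267,183),(275,232),(280,275),(285,320),(285,360)]:
    q=inv(onz(s,(150+(u+.5)/3-.5,140+(v+.5)/3-.5),.026)); print(v,q,q[1]%12)
print("leaf corners", [inv(onz(s,(150+(u+.5)/3-.5,140+(v+.5)/3-.5),.0455)) for u,v in [(300,190),(586,190),(308,385)]])
print("tcp in cradle",inv(np.array([.6038,.0206])))
E
```

```text
38 [15.54 55.04] 7.038628086734342
85 [15.8  43.79] 7.794962823275974
135 [16.   31.45] 7.449955307060332
183 [16.74 19.2 ] 7.202668491347065
232 [17.72  6.27] 6.273730226649368
275 [18.08 -5.45] 6.548684090086579
320 [ 18.4  -18.13] 5.8743226277778895
360 [ 17.51 -29.76] 6.236267922144982
leaf corners [array([29.85, 23.36]), array([94.29, 23.41]), array([ 28.29, -26.02])]
tcp in cradle [79.16 -2.48]
```

Request:
apply_moves(commands=[[0,0,0,-0.0007,-0.0037,-0.004,0],[0,0,0,-0.0007,-0.0037,-0.008,0],[0,0,0,-0.0007,-0.0037,-0.01,0],[0,0,0,-0.0007,-0.0037,-0.01,0],[0,0,0,-0.0007,-0.0037,-0.01,0]])

```text
time: 8.55
tool_pos: [0.602, 0.017, 0.0388]
ee_rot: [3.141, 0.0, 1.397]
wrist_force: [-0.2, 0.3, 0.2]
width: 0.0137
finger_force: 30.0
```

Request:
apply_moves(commands=[[0,0,0,0,0,-0.0003,0],[0,0,0,0,0,-0.0006,0],[0,0,0,0,0,-0.001,0],[0,0,0,0,0,-0.001,0],[0,0,0,0,0,-0.001,0]])

```text
time: 9.05
tool_pos: [0.602, 0.017, 0.0387]
ee_rot: [3.141, 0.0, 1.397]
wrist_force: [-2.7, -1.4, 4.8]
width: 0.0139
finger_force: 30.0
```

Request:
apply_moves(commands=[[0,0,0,-0.001,0.0002,0.0004,0],[0,0,0,-0.002,0.0004,0.0004,0],[0,0,0,-0.003,0.0005,0.0004,0],[0,0,0,-0.004,0.0007,0.0004,0],[0,0,0,-0.0049,0.0009,0.0004,0]])

```text
time: 9.55
tool_pos: [0.5982, 0.0181, 0.0389]
ee_rot: [3.138, -0.001, 1.397]
wrist_force: [4.7, -1.1, 4.6]
width: 0.0144
finger_force: 30.0
```

Request:
apply_moves(commands=[[0,0,0,-0.0004,0.0001,0,0],[0,0,0,-0.0008,0.0001,0,0],[0,0,0,-0.0012,0.0002,0,0],[0,0,0,-0.0016,0.0003,0,0],[0,0,0,-0.002,0.0004,0,0]])

```text
time: 10.05
tool_pos: [0.5962, 0.0185, 0.0388]
ee_rot: [3.138, -0.0, 1.397]
wrist_force: [5.6, -1.0, 5.5]
width: 0.0139
finger_force: 30.0
```

Request:
apply_moves(commands=[[0,0,0,-0.0003,0.0001,0,0],[0,0,0,-0.0006,0.0001,0,0],[0,0,0,-0.001,0.0002,0,0],[0,0,0,-0.001,0.0002,0,0],[0,0,0,-0.001,0.0002,0,0]])

```text
time: 10.55
tool_pos: [0.5953, 0.0187, 0.0388]
ee_rot: [3.138, -0.001, 1.397]
wrist_force: [5.2, -0.3, 5.1]
width: 0.0138
finger_force: 30.0
```

Request:
apply_moves(commands=[[0,0,0,0,0,0.0003,0],[0,0,0,0,0,0.0005,0],[0,0,0,0,0,0.0005,0],[0,0,0,0,0,0.0005,0],[0,0,0,0,0,0.0005,0]])

```text
time: 11.05
tool_pos: [0.5947, 0.019, 0.0388]
ee_rot: [3.14, -0.001, 1.397]
wrist_force: [4.4, 0.6, 4.3]
width: 0.0138
finger_force: 30.0
```

Request:
apply_moves(commands=[[0,0,0,-0.0003,0.0001,0,0],[0,0,0,-0.0006,0.0001,0,0],[0,0,0,-0.001,0.0002,0,0],[0,0,0,-0.001,0.0002,0,0],[0,0,0,-0.001,0.0002,0,0]])

```text
time: 11.55
tool_pos: [0.5938, 0.0193, 0.0388]
ee_rot: [3.14, -0.001, 1.397]
wrist_force: [5.1, 0.2, 3.7]
width: 0.014
finger_force: 30.0
```

Request:
apply_moves(commands=[[0,0,0,0,0,0.0003,0],[0,0,0,0,0,0.0006,0],[0,0,0,0,0,0.001,0],[0,0,0,0,0,0.001,0],[0,0,0,0,0,0.001,0]])

```text
time: 12.05
tool_pos: [0.5927, 0.0195, 0.0388]
ee_rot: [-3.141, -0.001, 1.397]
wrist_force: [4.6, 1.6, 1.8]
width: 0.0138
finger_force: 30.0
```

Request:
apply_moves(commands=[[0,0,0,-0.0003,0.0001,0,0],[0,0,0,-0.0006,0.0001,0,0],[0,0,0,-0.001,0.0002,0,0],[0,0,0,-0.001,0.0002,0,0],[0,0,0,-0.001,0.0002,0,0]])

```text
time: 12.55
tool_pos: [0.5918, 0.0198, 0.0388]
ee_rot: [-3.141, -0.001, 1.397]
wrist_force: [4.8, 2.0, 0.4]
width: 0.0138
finger_force: 30.0
```

Request:
apply_moves(commands=[[0,0,0,-0.0003,0.0001,0,0],[0,0,0,-0.0006,0.0001,0,0],[0,0,0,-0.001,0.0002,0,0],[0,0,0,-0.001,0.0002,0,0],[0,0,0,-0.001,0.0002,0,0]])

```text
time: 13.05
tool_pos: [0.5916, 0.0199, 0.0388]
ee_rot: [3.14, -0.001, 1.397]
wrist_force: [6.9, 2.5, -1.6]
width: 0.0143
finger_force: 30.0
```

```bash
python3 - <<'E'
from h import *
import pickle
np.set_printoptions(precision=4,suppress=True)
s=snapshot("wrist"); pickle.dump(s,open("w4.pkl","wb"))
o=get_obs();print(o["tool_pos"],o["ee_rot"],o["time"],o["wrist_force"],o["wrist_torque"])
im=s["pixels"][:,:,::-1]; cv2.imwrite("pics/w4.png",cv2.resize(im[180:290,190:350],None,fx=5,fy=5,interpolation=cv2.INTER_CUBIC))
E
```

```text
[0.5916 0.0198 0.0389] [ 3.1402 -0.0014  1.3967] 13.1 [ 7.878   1.6588 -0.768 ] [ 0.3592 -1.3674 -0.1333]
```

View pics/w4.png

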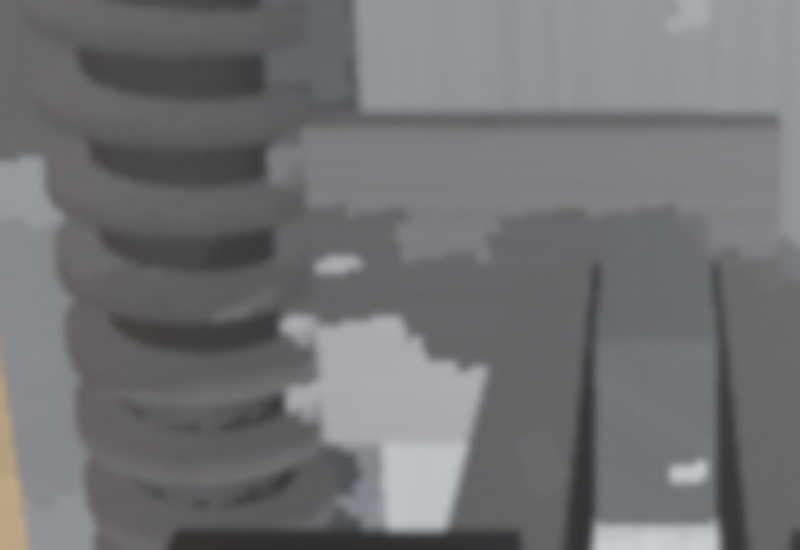

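The leaf has stopped with its teeth in the grooves at crop (285,162), (300,327) and (305,400). There is some side force, so I'll shift a little along +y to relieve it and see whether it goes deeper.

Request:
apply_moves(commands=[[0,0,0,0.0,0.0002,0,0],[0,0,0,0.0001,0.0004,0,0],[0,0,0,0.0001,0.0006,0,0],[0,0,0,0.0001,0.0008,0,0],[0,0,0,0.0001,0.0008,0,0]])

```text
time: 13.6
tool_pos: [0.5916, 0.0199, 0.0389]
ee_rot: [3.14, -0.0, 1.397]
wrist_force: [7.2, 1.0, -0.7]
width: 0.0141
finger_force: 30.0
```

Request:
apply_moves(commands=[[0,0,0,0.0,0.0002,0,0],[0,0,0,0.0001,0.0004,0,0],[0,0,0,0.0001,0.0006,0,0],[0,0,0,0.0001,0.0008,0,0],[0,0,0,0.0001,0.0008,0,0]])

```text
time: 14.1
tool_pos: [0.5916, 0.02, 0.0388]
ee_rot: [3.14, 0.001, 1.397]
wrist_force: [6.5, -0.9, -0.8]
width: 0.0141
finger_force: 30.0
```

Request:
apply_moves(commands=[[0,0,0,-0.0004,0.0001,0,0],[0,0,0,-0.0008,0.0001,0,0],[0,0,0,-0.0012,0.0002,0,0],[0,0,0,-0.0016,0.0003,0,0],[0,0,0,-0.0016,0.0003,0,0]])

```text
time: 14.6
tool_pos: [0.5916, 0.02, 0.0391]
ee_rot: [3.137, 0.001, 1.397]
wrist_force: [8.6, -2.6, -2.1]
width: 0.0132
finger_force: 30.0
```

Request:
apply_moves(commands=[[0,0,0,0.0002,0.001,0,0],[0,0,0,0.0003,0.002,0,0],[0,0,0,0.0005,0.003,0,0],[0,0,0,0.0005,0.003,0,0],[0,0,0,0.0005,0.003,0,0]])

```text
time: 15.1
tool_pos: [0.5916, 0.0205, 0.0391]
ee_rot: [3.137, 0.006, 1.396]
wrist_force: [7.8, -7.6, -2.0]
width: 0.0141
finger_force: 30.0
```

Request:
apply_moves(commands=[[0,0,0,-0.0002,-0.001,-0.0003,0],[0,0,0,-0.0005,-0.0025,-0.0006,0],[0,0,0,-0.0008,-0.004,-0.001,0],[0,0,0,-0.001,-0.0055,-0.001,0],[0,0,0,-0.001,-0.0055,-0.001,0]])

```text
time: 15.6
tool_pos: [0.5915, 0.0198, 0.039]
ee_rot: [3.136, -0.004, 1.396]
wrist_force: [9.4, 3.4, 1.1]
width: 0.0142
finger_force: 30.0
```

Request:
apply_moves(commands=[[0,0,0,0.0,0.001,0,0],[0,0,0,0.0002,0.0015,0,0],[0,0,0,0.0002,0.002,0,0],[0,0,0,0.0002,0.002,0,0],[0,0,0,0.0002,0.002,0,0]])

```text
time: 16.1
tool_pos: [0.5915, 0.02, 0.039]
ee_rot: [3.136, 0.0, 1.397]
wrist_force: [8.8, -0.7, 0.8]
width: 0.0139
finger_force: 30.0
```

```bash
python3 - <<'E'
from h import *
np.set_printoptions(precision=4,suppress=True)
a=-.176;R=np.array([[np.cos(a),-np.sin(a)],[np.sin(a),np.cos(a)]]);o0=np.array([.5263,.0369])
A=[]
for c in ["scene","side","wrist"]:
    s=snapshot(c)
    for n in ["leaf_grip","leaf_edge","screw_mid"]:
        for q in place_of(c,n)[:1]:
            z={"leaf_grip":.054,"leaf_edge":.03,"screw_mid":.03}[n]
            print(c,n,round(q["score"],2),R.T@(onz(s,q["pixel"],z)[:2]-o0)*1e3)
o=get_obs();print(o["tool_pos"],o["ee_rot"],o["time"],o["wrist_force"],o["wrist_torque"])
im=s["pixels"][:,:,::-1]; cv2.imwrite("pics/w5.png",cv2.resize(im[180:290,190:350],None,fx=5,fy=5,interpolation=cv2.INTER_CUBIC))
E
```

```text
scene leaf_grip 0.65 [66.5084 -1.9054]
scene leaf_edge 0.46 [25.5803  2.065 ]
scene screw_mid 0.86 [-1.6609  6.1554]
side leaf_grip 0.78 [62.461  -7.6093]
side leaf_edge 0.68 [ 12.545  -17.1188]
side screw_mid 0.87 [  2.0645 -18.8529]
wrist leaf_grip 0.63 [68.4616 -6.8676]
wrist leaf_edge 0.96 [16.5692 -5.0641]
wrist screw_mid 0.57 [2.7582 0.3945]
[0.5915 0.02   0.039 ] [3.136  0.0001 1.3966] 16.7 [ 9.1402 -0.4193  0.8794] [-0.1139 -1.6813 -0.0086]
```

View pics/w5.png

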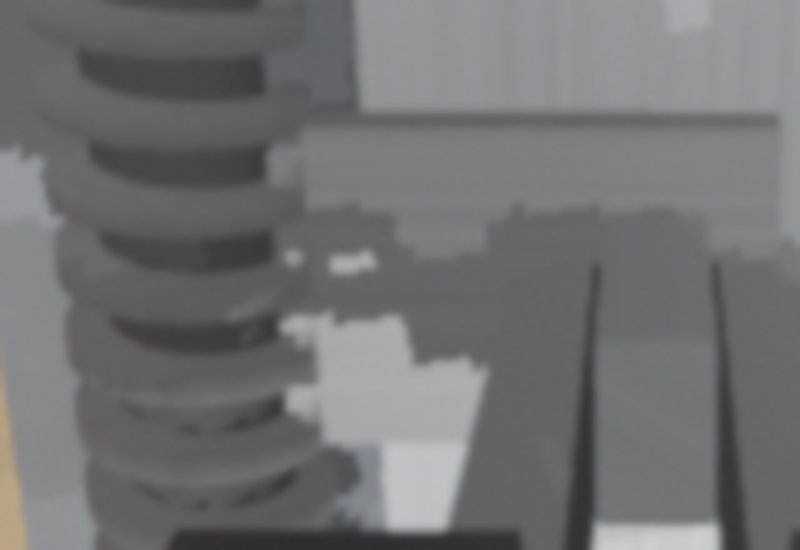

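The view matches the previous one: teeth in the grooves, and the straight edge on the crest line at column ~303. Depth stayed constant through a 0.7 mm side-to-side play, so the leaf is flush. I'll hold, relax the push, then release.

Request:
apply_moves(commands=[[0,0,0,0,0,0,0],[0,0,0,0,0,0,0],[0,0,0,0,0,0,0],[0,0,0,0,0,0,0],[0,0,0,0,0,0,0]])

```text
time: 17.2
tool_pos: [0.5916, 0.02, 0.039]
ee_rot: [3.136, 0.0, 1.397]
wrist_force: [8.5, -0.8, -0.3]
width: 0.0137
finger_force: 30.0
```

Request:
apply_moves(commands=[[0,0,0,0,0,0,0],[0,0,0,0,0,0,0],[0,0,0,0,0,0,0],[0,0,0,0,0,0,0],[0,0,0,0,0,0,0]])

```text
time: 17.7
tool_pos: [0.5915, 0.02, 0.039]
ee_rot: [3.136, 0.0, 1.397]
wrist_force: [7.9, -0.6, 0.9]
width: 0.0142
finger_force: 30.0
```

Request:
apply_moves(commands=[[0,0,0,0.0005,-0.0001,0,0],[0,0,0,0.001,-0.0002,0,0],[0,0,0,0.0015,-0.0003,0,0],[0,0,0,0.002,-0.0004,0,0],[0,0,0,0.002,-0.0004,0,0]])

```text
time: 18.2
tool_pos: [0.5916, 0.02, 0.0388]
ee_rot: [3.141, 0.0, 1.397]
wrist_force: [5.0, 0.5, 3.3]
width: 0.0137
finger_force: 30.0
```

Request:
apply_moves(commands=[[0,0,0,0.0005,-0.0001,0.0003,0],[0,0,0,0.001,-0.0002,0.0006,0],[0,0,0,0.0015,-0.0003,0.0006,0],[0,0,0,0.0015,-0.0003,0.0006,0],[0,0,0,0.0015,-0.0003,0.0006,0]])

```text
time: 18.7
tool_pos: [0.5917, 0.02, 0.0388]
ee_rot: [-3.139, 0.0, 1.397]
wrist_force: [-1.1, 0.2, 3.7]
width: 0.0138
finger_force: 30.0
```

Request:
apply_moves(commands=[[0,0,0,0,0,0,18],[0,0,0,0,0,0,22],[0,0,0,0,0,0,26],[0,0,0,0,0,0,35],[0,0,0,0,0,0,35]])

```text
time: 19.2
tool_pos: [0.5924, 0.0199, 0.0386]
ee_rot: [-3.141, 0.0, 1.397]
wrist_force: [0.4, -0.1, 0.0]
width: 0.0327
finger_force: 0.0
```

Request:
apply_moves(commands=[[0,0,0,0,0,0,35],[0,0,0,0,0,0,35],[0,0,0,0,0,0,35],[0,0,0,0,0,0,35],[0,0,0,0,0,0,35]])

```text
time: 19.7
tool_pos: [0.5928, 0.0199, 0.039]
ee_rot: [3.141, 0.0, 1.397]
wrist_force: [-0.5, -0.1, 0.0]
width: 0.0327
finger_force: 0.0
```

Request:
apply_moves(commands=[[0,0,0,0,0,0.01,35],[0,0,0,0,0,0.03,35],[0,0,0,0,0,0.06,35],[0,0,0,0,-0.02,0.09,35],[0,0,0,0,-0.05,0.1,35]])

```text
time: 20.2
tool_pos: [0.5949, -0.0294, 0.1444]
ee_rot: [3.134, -0.001, 1.4]
wrist_force: [0.5, -0.3, 0.5]
width: 0.0326
finger_force: 0.0
```

Request:
apply_moves(commands=[[0,0,0,-0.01,-0.02,0,35],[0,0,0,-0.02,-0.03,0,35],[0,0,0,-0.02,-0.03,0,35],[0,0,0,-0.02,-0.03,0,35],[0,0,0,-0.02,-0.03,0,35]])

```text
time: 20.7
tool_pos: [0.5727, -0.0591, 0.1387]
ee_rot: [-3.141, -0.001, 1.398]
wrist_force: [-0.1, -0.0, 0.0]
width: 0.0327
finger_force: 0.0
```

```bash
python3 - <<'E'
from h import *
import pickle
np.set_printoptions(precision=4,suppress=True)
s=snapshot("wrist"); pickle.dump(s,open("w6.pkl","wb"))
a=-.176;R=np.array([[np.cos(a),-np.sin(a)],[np.sin(a),np.cos(a)]]);o0=np.array([.5263,.0369])
p=proj(s,[*(o0+R@[.04,-.005]),.034]).astype(int);print(p)
x0,y0=max(p[0]-80,0),max(p[1]-60,0);print(x0,y0)
o=get_obs();print(o["tool_pos"],o["time"],o["wrist_force"])
im=s["pixels"][:,:,::-1]; cv2.imwrite("pics/w6.png",cv2.resize(im[y0:y0+120,x0:x0+160],None,fx=5,fy=5,interpolation=cv2.INTER_CUBIC))
E
```

```text
[298 116]
218 56
[ 0.5728 -0.059   0.1387] 20.75 [-0.5587  0.4505 -0.2545]
```

View pics/w6.png

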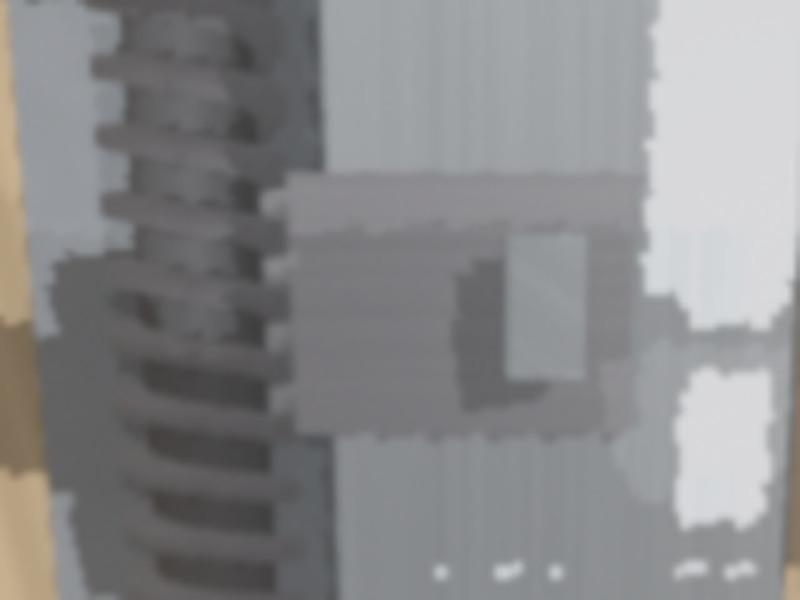

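The leaf lies seated, with all four teeth interleaved at crop (275,200), (278,265), (278,335) and (283,398). Its straight edge runs from (288,178) to (297,432). A numeric check of depth and squareness follows.

```bash
python3 - <<'E'
from h import *
import pickle
np.set_printoptions(precision=2,suppress=True)
s=pickle.load(open("w6.pkl","rb"))
a=-.176;R=np.array([[np.cos(a),-np.sin(a)],[np.sin(a),np.cos(a)]]);o0=np.array([.5263,.0369])
f=lambda u,v,z:R.T@(onz(s,(218+(u+.5)/5-.5,56+(v+.5)/5-.5),z)[:2]-o0)*1e3
for n,L,z in [("edge",[(288,178),(297,432)],.034),("back",[(645,176),(632,435)],.034),("tab top",[(507,234),(588,234),(585,381),(507,381)],.074),("ledge edge",[(322,20),(325,150),(333,440),(338,590)],.026),("crest ends",[(283,235),(287,300),(288,365),(297,490),(300,550)],.027)]:
    print(n,[f(u,v,z) for u,v in L])
E
```

```text
edge [array([18.46, 18.26]), array([ 18.34, -28.66])]
back [array([85.32, 18.76]), array([ 84.08, -29.08])]
tab top [array([59.76,  6.6 ]), array([72.93,  6.64]), array([ 72.81, -16.7 ]), array([ 59.79, -16.74])]
ledge edge [array([24.72, 46.85]), array([24.55, 23.95]), array([ 24.35, -30.94]), array([ 24.38, -61.7 ])]
crest ends [array([16.02,  8.39]), array([16.31, -3.75]), array([ 16.  , -16.16]), array([ 16.82, -40.88]), array([ 16.95, -53.17])]
```

```bash
python3 -c "
from bench import *
print(close_job())"
```

```text
the job is handed in; nothing more can be done
None
```

The job is handed in, with no verdict reported back: the coarse leaf is seated flush and square in the thread (straight edge measured about 18 mm from the screw axis), was held at about 8–9 N for a second, and is released, with no contact with the fine leaf or the bystanders noticed.

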